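# Hang the slotted stencil board on the drying stand

### The job

The bag labels are pasted, so put the wet stencil board away: of the two boards standing in the rack take the one whose slot runs out through its side edge, slide the slot sideways over the flat pin of the drying stand, behind the pin's head, and let the board down until the notch at the slot's inner end sits on the pin, then let go so that it hangs there upright and still. The pin was clamped by hand at a height nobody measured, so feel for it and be gentle: do not ram or press the board hard against the stand. Leave the other board in the rack and the rest of the table's things where they are.

Things in the scene. Friction and masses are not known exactly. Their poses are not given: they have to be found in the camera images.
- board_mid (a point): Slotted plywood board, 10 mm thick, 160 high, 0.15-0.31 kg, upright in a rack bay. Point: its centre, 80 mm above its bottom edge. x through the thickness, y across, z up. Outline by height above bottom edge: panel y -45..45, 0-91 mm, label window in it (50 wide, 38-62); shoulders y -75..75, 91-116; grip tab y -25..25, 116-160, to be pinched across its thickness from above.
- board_seat (a point): On the slotted board, same axes: middle of the notch's ceiling, which rests on the pin when hung; 101 mm above the bottom edge, 21 above board_mid. The slot (16 mm high, 75-91 above the bottom edge) is open at the -y side and ends in a wall at y = +8.5. At this inner end the notch, 17 wide (y -8.5..8.5), rises 10 mm above the slot's upper edge.
- board_lip (a point): On the slotted board, same axes: outer end of the slot's upper edge (the shoulder's underside), at y = -75 mm, 91 above the bottom edge. Below the slot the board reaches only to y = -45, so these outer 30 mm of the shoulder overhang: they can be rested on the pin from above, before the slot is slid on.
- pin_mid (a point): On the drying stand; x along the pin, away from the post, y sideways, z up. Flat level steel pin, 12 mm wide, 10 tall, 24 long from block to head (x -12..+12 of this point). Point: mid length and width, at the pin's top IF its block is clamped mid-way; the true top is unmeasured, up to 10 mm higher or lower. The slot may come from either side. Clamp holds 25 N.
- post_top (a point): Drying stand, fixed, wooden base 150 x 140 mm, 18 thick; post 60 mm wide, 35 deep. Point: centre of the post's top, 160 mm above the table. A dark steel block (34 mm wide, 15 deep), height-adjustable on the post's face, carries the pin; its top is 5 mm above the pin's top. The pin ends in a square head 30 x 30 mm, 5 thick, too big for the slot.
- rack_mid (a point): Fixed wooden rack, base 100 x 330 mm, 10 thick, two bays side by side at y = +85 and -85 mm; each holds a board standing on the base in a 13 mm groove between walls 40 mm above the table. The slotted board may be in either. Point: centre of the base's top; x across the grooves, y along them.
- spare_mid (a point): The other board, to be left: same plywood, size and outline, but with a closed rectangular hole (17 x 26 mm) in place of the side slot. This point is its middle, half-way up.
- dish: Paste dish, clear bowl 110 mm across, 35 mm high. Bystander; origin at the centre of its underside.
- clipbox: Small wooden box of binder clips, 75 x 120 x 35 mm. Bystander; origin under its centre.
- paste: Jar of paste, 66 mm across, 90 mm high. Bystander; origin under its centre.
- tape: Cardboard ring 90 mm across, 24 mm high. Bystander; origin under its centre.
- tin: Tin 60 mm across, 70 mm high. Bystander; origin under its centre.
- block: Wood block 55 x 100 x 35 mm. Bystander; origin under its centre.
- brush: Paste brush, 190 mm long, lying flat. Bystander.

How it is judged (in metres and radians):
On the way:
1. the slotted board is lifted clear out of the rack ((z of board_mid in the frame of rack_mid above 0.125 m or horizontal distance between board_mid and rack_mid above 0.2 m)), for 0.1 s.
At the end, for the whole second after the job is handed in: The slotted board hangs still on the pin by its notch: within 7 mm sideways and 12.5 mm along the pin of the pin point, 13.5 mm in height, carried by the stand, upright within 0.14 rad, square within 0.4 rad, under 0.03 m/s and 0.3 rad/s; the other board moved under 30 mm (x of board_seat in the frame of pin_mid between -0.0125 and 0.0125 m and y of board_seat in the frame of pin_mid between -0.007 and 0.007 m and z of board_seat in the frame of pin_mid between -0.0135 and 0.0135 m and angle between board_mid's own z axis and vertical below 0.14 rad and angle between the x axis of board_mid and the x axis of pin_mid, either way round below 0.4 rad and linear speed of board below 0.03 m/s and angular speed of board below 0.3 rad/s and contact force between board and stand above 0.5 N and distance of spare_mid from where it was at the start of the episode below 0.03 m); the robot touches nothing.
It fails at once if the board is rammed or pressed against the stand with more than 20 N (contact force between board and stand above 20 N).
It fails at once if the robot's arm or fingers push the stand with more than 20 N (contact force between any of the fingers, the arm and stand above 20 N).
It fails at once if the other board is knocked about (moved more than 40 mm) (distance of spare_mid from where it was at the start of the episode above 0.04 m).
It fails at once if one of the other things on the table (dish, clip box, jar, tape ring, tin, block, brush) is shifted by more than 30 mm (distance of any of dish, clipbox, paste, tape, tin, block, brush from where it was at the start of the episode above 0.03 m).
It also fails if it takes over 64 s, if anything falls off the work surface, if the arm or the gripper's body presses on something with over 40 N, if the wrist force passes 120 N, or if a joint passes its speed limit or range.

### The arm

A 6-joint arm with a two-finger parallel gripper is mounted at the origin on the work surface. World frame = base frame: x ahead of the robot, y to its left, z up, the work surface at z = 0. Lengths are in mm, angles in rad, forces in N, time in s.
With the tool pointing down it reaches from about 425 to 950 mm from the base axis. Payload 3.5 kg.
Tool frame: the origin (TCP) lies at the very end of the fingers, on their centre line; the grasp point (between the pads) lies 19 mm behind it; z points along the fingers, y is the line along which they close (so a half turn about z gives the same grasp; the last joint's range is limited). The gripper opens to 85 mm and grips with 20 to 120 N. Pads are 22 mm wide; open, the fingers measure 114 mm over their backs; the gripper's body (76 mm by 85 mm) begins 54 mm behind the grasp point. The pads swing forward as they close: fully open they stand 13 mm farther back than shut.
Start: joints at [-1.485, 0.286, 1.577, -0, 1.279, -0.15], TCP at [157.719, -656.301, 231.325] pointing down, gripper open.
Joint ranges: [-2.77, 2.77], [-0.9, 2.22], [0.21, 2.48], [-1.53, 4.67], [0.24, 2.81], [-2.84, 2.84]. Speed limits (rad/s): [2.79, 2.79, 3.14, 3.14, 3.14, 3.14].

### API

Orientations are given as [roll, pitch, yaw] about the fixed x, y, z axes, in that order (R = Rz(yaw) Ry(pitch) Rx(roll)).
In Python, from cell import telemetry, cams, order gives the robot as it stands. The module is installed in compiled form; this text tells all that it offers.
- The arm moves only by the tool send_rows, never from a script. Its argument "increments" is one flat list of numbers, 6 for each row, row after row: the shift along the tool's x, y, z in mm, then the turn, a rotation vector about the tool's x, y, z in rad. A call has 1 to 20 rows; each row is the pose to reach, as a shift and turn from the pose commanded when the call began, along the tool's axes at that moment; what a row does not reach only later rows make up. A row lasts 1/10 s, in which the tool goes at most 50 mm and 8.59 degrees, less where a joint would pass 70% of its speed; a pose out of reach is approached as far as the arm can. A call with a gripper value outside its range is refused whole. "claw" is the closure, from 0 (fully open) to 1 (shut), set as the call begins (left out, the last holds). The fingers move at their own pace and stop on an object; "force" is the grip in N (left out, the last holds). Time passes only in rows, so rows that repeat a pose let the fingers close. It gives the time, the measured TCP pose, the force, the opening and the grip force at its end, in the units of the state.
- telemetry.get_state(): the state, without advancing time (a new reading comes with each control period).
- cams.camera(name): name is "scene" or "top"; returns a dict with "img" (384x512x3 uint8, red, green, blue), "fx", "fy", "cx", "cy" (pixels), "extrinsics" (4x4, takes a point from camera to world coordinates). Camera axes: x right, y down, z forward; pixel columns grow to the right and rows downward; lengths in mm; the calibration is good to about 2 mm. A picture is of the moment at which its call begins. There is no depth.
- order.sign_off(): hands the job in; it is judged then, once.
The state is a dict: "t": time; "joints": joint angles; "dq": joint speeds; "tau": joint torques, N m; "tool_pos": TCP position; "eef_rot": TCP orientation; "wrist_force": force on the tool from outside, world axes, zero at the start; "torque": the same for the moment, N m; "gripper_width": finger opening in mm; "grip_force": force on a finger pad.
Only numpy, scipy, OpenCV 4.12 (cv2) and the standard library are available. Lean on these libraries where they do the work, as an engineer would, in place of code of your own. Each camera call takes 0.05 s, during which the arm holds its last target. There are 200 camera calls.

## Working session

There is one attempt and no reset: what is moved stays moved. The work goes in short steps, Python scripts to look and compute and a tool call to move; the robot and the scene stay as the last step left them, time stands still between calls to the robot, and variables do not carry over. Pictures are saved under pics/ and viewed, at most 10 in all, crops included, and the job is handed in when it is done.

Besides the shell and the picture viewer there is one more tool, called after ">>>" as name(argument=value, ...), one argument or row to a line, values as JSON. send_rows: Moves the arm, as the interface text tells. Its arguments: {"type":"object","properties":{"increments":{"type":"array","items":{"type":"number"}},"claw":{"type":"number"},"force":{"type":"number"}},"required":["increments"]}

```bash
mkdir -p pics
cat > h.py <<'E'
import numpy as np, cv2
from cell import telemetry, cams, order
def snap(name,tag):
    c=cams.camera(name); cv2.imwrite(f'pics/{tag}.png',c['img'][:,:,::-1]); np.savez(f'pics/{tag}.npz',**c); return c
def ray(c,u,v):
    E=np.array(c['extrinsics']); d=E[:3,:3]@np.array([(u-c['cx'])/c['fx'],(v-c['cy'])/c['fy'],1.]); return E[:3,3],d
def onz(c,u,v,z):
    o,d=ray(c,u,v); return o+d*(z-o[2])/d[2]
def proj(c,p):
    E=np.array(c['extrinsics']); q=E[:3,:3].T@(np.array(p)-E[:3,3]); return q[0]/q[2]*c['fx']+c['cx'],q[1]/q[2]*c['fy']+c['cy']
def tri(c1,p1,c2,p2):
    o1,d1=ray(c1,*p1);o2,d2=ray(c2,*p2)
    s=np.linalg.lstsq(np.c_[d1,-d2],o2-o1,rcond=None)[0]
    a=o1+d1*s[0];b=o2+d2*s[1]; return (a+b)/2,np.linalg.norm(a-b)
def load(t): return dict(np.load(f'pics/{t}.npz'))
E
python3 - <<'E'
from h import *
for n in('scene','top'):
    c=snap(n,n+'0'); print(n,c['fx'],np.round(c['extrinsics'],3).tolist())
    cv2.imwrite(f'pics/{n}0b.png',cv2.resize(c['img'][:,:,::-1],(800,600),interpolation=cv2.INTER_CUBIC))
print(telemetry.get_state())
E
```

```text
scene 434.846438785004 [[-0.399, 0.688, -0.606, 1202.096], [0.917, 0.306, -0.256, 236.363], [0.009, -0.658, -0.753, 909.663], [0.0, 0.0, 0.0, 1.0]]
top 361.32518093804396 [[0.019, -0.999, 0.05, 499.083], [-1.0, -0.018, 0.016, -55.487], [-0.015, -0.05, -0.999, 1182.029], [0.0, 0.0, 0.0, 1.0]]
{'t': 0.1, 'joints': array([-1.48499449e+00,  2.87121578e-01,  1.57803951e+00,  1.46686584e-05,
        1.27859775e+00, -1.49997851e-01]), 'dq': array([ 7.00971266e-05, -1.60900403e-03, -1.41126592e-03,  4.20131695e-04,
       -2.11526109e-04, -1.47849500e-04]), 'tau': array([ 7.01319950e-04, -4.07297409e+01, -2.93699169e+01, -1.42300719e-04,
        3.42664775e-03,  6.11761564e-06]), 'tool_pos': array([ 157.67587219, -655.71241613,  230.05100286]), 'eef_rot': array([-3.13945289e+00, -3.37585652e-04,  2.35795089e-01]), 'wrist_force': array([-0.14150647,  0.39726093, -0.06604357]), 'torque': array([0.01865712, 0.01540129, 0.03124004]), 'grip_force': 0.0, 'gripper_width': 85.64388815945445}
```

View pics/scene0b.png

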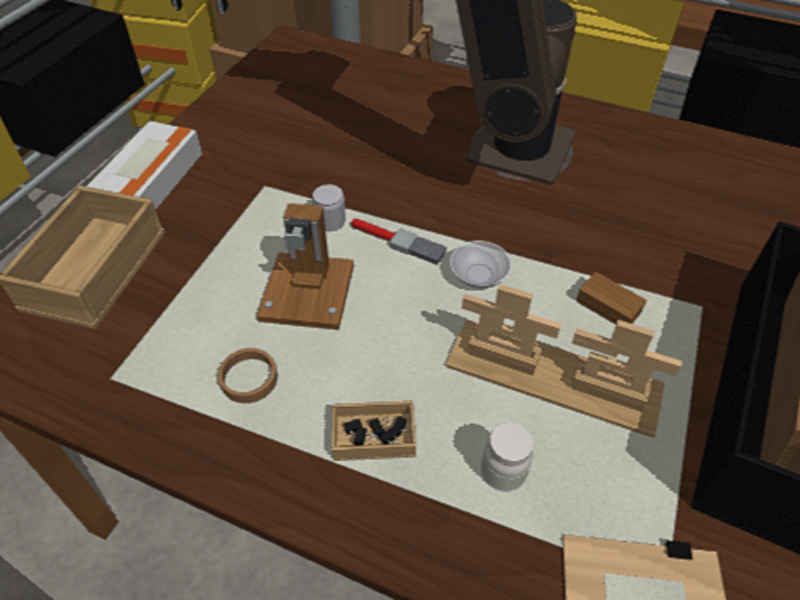

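View pics/top0b.png

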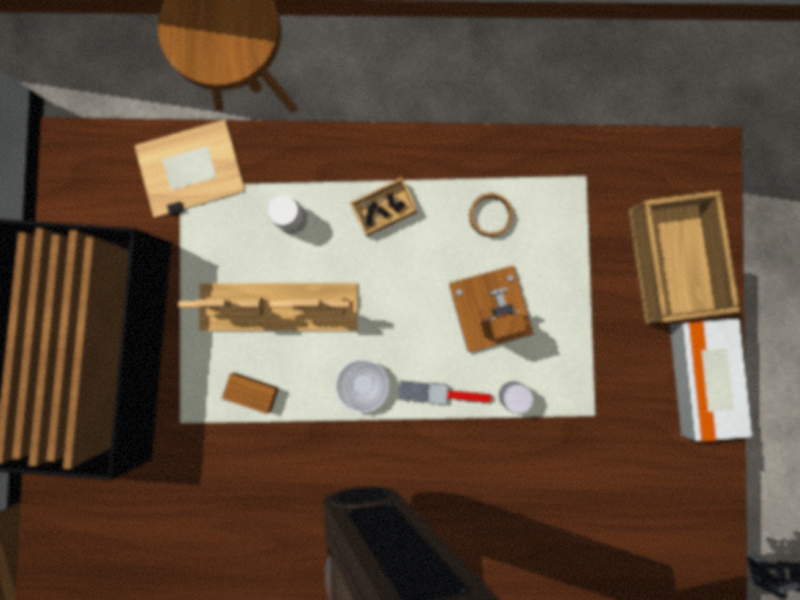

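The rack is at upper left of the top view (bays around px 230 and 320, row 305). The stand is at (500, 310), with the pin pointing up in the picture (+x). I'll zoom in on both boards and on the stand.

Run:
```python
from h import *
s=load('scene0')['img'][:,:,::-1];t=load('top0')['img'][:,:,::-1]
r=lambda im,x0,x1,y0,y1,w,h:cv2.resize(im[y0:y1,x0:x1],(w,h),interpolation=cv2.INTER_CUBIC)
# mosaics: px = 5x
a=r(s,280,440,175,285,800,550)
cv2.imwrite('pics/m1.png',a)
b=np.hstack([r(s,160,240,120,220,480,600),r(t,280,333,165,265,318,600)])
cv2.imwrite('pics/m2.png',b)
cv2.imwrite('pics/m3.png',r(t,110,243,170,220,798,300))
```

```text
(no output)
```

View pics/m1.png

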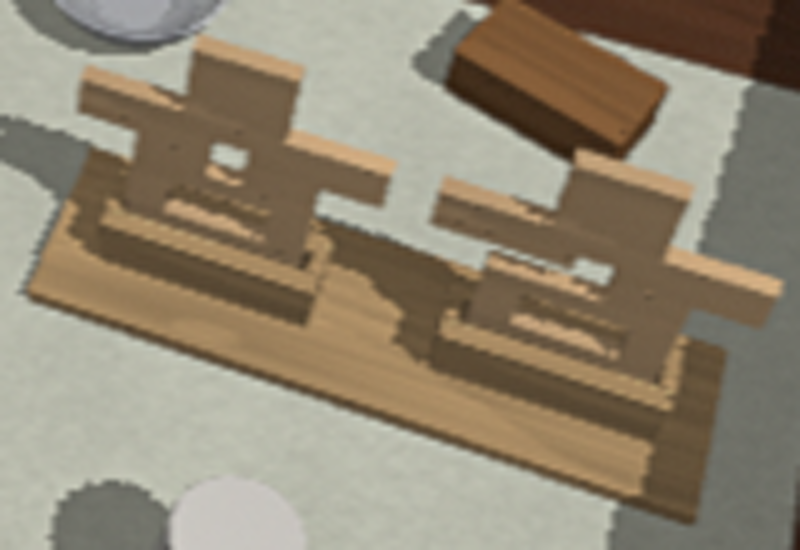

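View pics/m2.png

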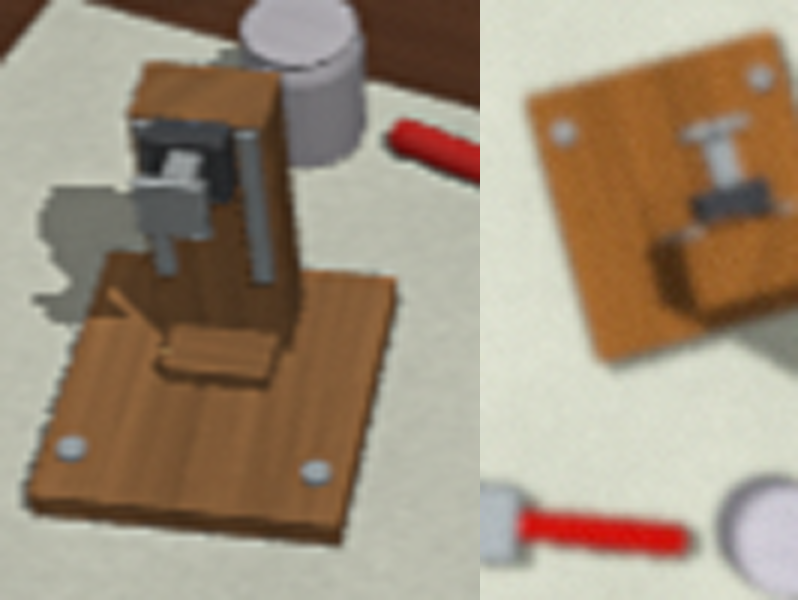

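View pics/m3.png

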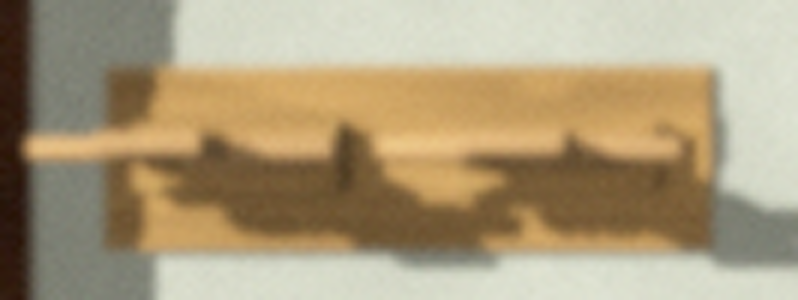

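The right-hand board in the scene view (the +y bay) has the slot. It opens to the picture's left, towards −y, and the other board has a closed hole. In the stand crop the pin head is at about (170, 205), and in the top crop at (715, 128). Next I'll measure them.

Run:
```python
from h import *
s=load('scene0');t=load('top0')
hs=cv2.cvtColor(s['img'],cv2.COLOR_RGB2HSV); 
print('px lit',s['img'][175+33,280+126//1 if 0 else 280+127], s['img'][175+38,280+125])
x,y=280+480//5,175+38
# lit strips
V=s['img'].astype(int)
m=((V[:,:,0]>165)&(V[:,:,0]-V[:,:,2]>50)).astype(np.uint8); m[:, :280]=0;m[:,440:]=0;m[:175]=0;m[285:]=0
n,l,st,ce=cv2.connectedComponentsWithStats(m)
for i in range(1,n):
    if st[i,4]>15:
        r=cv2.minAreaRect(np.argwhere(l==i)[:,::-1].astype(np.float32)); b=cv2.boxPoints(r)
        e=b[np.argsort(b[:,0])]; A=(e[0]+e[1])/2;B=(e[2]+e[3])/2
        print(st[i].tolist(),[ (z,onz(s,*A,z)[:2].round(1).tolist(),onz(s,*B,z)[:2].round(1).tolist()) for z in (170,126)])
# stand base in top
W=t['img'].astype(int); h=cv2.cvtColor(t['img'],cv2.COLOR_RGB2HSV)
m=((h[:,:,0]<16)&(h[:,:,1]>130)).astype(np.uint8); m[:,:280]=0;m[:,345:]=0;m[:165]=0;m[232:]=0
c=max(cv2.findContours(m,0,cv2.CHAIN_APPROX_NONE)[0],key=cv2.contourArea)
print('area',cv2.contourArea(c)); p=cv2.approxPolyDP(c,2.5,True)[:,0]; 
for q in p: print(q, onz(t,*q,18)[:2].round(1), onz(t,*q,160)[:2].round(1))
# manual stand head triangulation
S=lambda u,v:((u+.5)/6+160-.5,(v+.5)/6+120-.5); T=lambda u,v:((u-480+.5)/6+280-.5,(v+.5)/6+165-.5)
for a,b in [((134,184),(688,134)),((209,190),(745,122))]: print('head top corner',tri(s,S(*a),t,T(*b)))
print('posttop face corners',tri(s,S(131,118),t,T(690,236)))
for q in [(131,118),(279,128),(277,72),(146,64)]: print('post top scene',onz(s,*S(*q),160).round(1))
print('screws scene/top',onz(s,*S(70,446),18),onz(t,*T(563,131),18),onz(s,*S(316,471),18),onz(t,*T(761,78),18))
```

```text
px lit [188 174 150] [108  89  67]
[319, 182, 22, 9, 68] [(170, [552.7, 111.7], [551.4, 160.3]), (126, [514.1, 104.2], [512.7, 155.7])]
[297, 188, 17, 8, 46] [(170, [589.3, 72.3], [589.4, 110.4]), (126, [552.8, 62.5], [553.0, 102.9])]
[337, 201, 22, 9, 72] [(170, [588.6, 165.4], [587.4, 211.0]), (126, [552.1, 161.2], [550.8, 209.5])]
[396, 205, 23, 10, 73] [(170, [549.1, 284.3], [547.8, 331.4]), (126, [510.2, 287.2], [508.9, 337.1])]
[369, 211, 19, 8, 50] [(170, [586.4, 234.7], [586.6, 274.2]), (126, [549.8, 234.6], [550.0, 276.4])]
[301, 215, 42, 18, 130] [(170, [658.8, 107.3], [661.6, 197.1]), (126, [626.5, 99.6], [629.5, 194.7])]
[313, 215, 17, 7, 38] [(170, [645.2, 129.1], [644.8, 164.2]), (126, [612.1, 122.7], [611.7, 159.9])]
[289, 216, 20, 15, 62] [(170, [674.4, 87.2], [696.8, 127.4]), (126, [643.0, 78.3], [666.7, 120.9])]
[413, 224, 23, 10, 79] [(170, [585.0, 328.5], [583.8, 373.4]), (126, [548.3, 334.0], [547.0, 381.6])]
[378, 226, 19, 8, 39] [(170, [617.9, 261.5], [615.6, 299.6]), (126, [583.2, 263.0], [580.7, 303.3])]
[345, 228, 15, 11, 63] [(170, [653.6, 201.7], [655.5, 2
[... 791 characters left out ...]

[339 213] [ 501.8 -302.2] [ 501.4 -272.1]
head top corner (array([ 579.67297361, -212.9226342 ,  165.93272617]), np.float64(26.76890652210968))
head top corner (array([ 573.7444936 , -214.74111908,  160.38086485]), np.float64(29.565987790192914))
posttop face corners (array([ 537.95417604, -225.32846528,  161.5981302 ]), np.float64(50.427160995917404))
post top scene [ 545.7 -250.4  160. ]
post top scene [ 525.9 -191.4  160. ]
post top scene [ 495.8 -208.3  160. ]
post top scene [ 514.1 -261.4  160. ]
screws scene/top [ 615.79143563 -260.79673755   18.        ] [ 584.54635159 -155.0781048    18.        ] [ 584.30652744 -154.88467565   18.        ] [ 615.01747901 -260.91005158   18.        ]
```

```bash
cat >> h.py <<'E'
def plan(cur,tgt):
    "cur/tgt: x,y,z,yaw (tool down) -> tool-frame increment"
    y=cur[3]; d=np.array(tgt[:3])-cur[:3]; c,s=np.cos(y),np.sin(y)
    return np.round([c*d[0]+s*d[1], s*d[0]-c*d[1], -d[2],0,0,-(tgt[3]-y)],3).tolist()
E
python3 - <<'E'
from h import *
s=load('scene0');t=load('top0')
S=lambda u,v:((u+.5)/6+160-.5,(v+.5)/6+120-.5); T=lambda u,v:((u-480+.5)/6+280-.5,(v+.5)/6+165-.5)
for a,b in [((134,184),(745,122)),((209,190),(688,134)),((131,118),(803,206)),]: print('head top corner',tri(s,S(*a),t,T(*b)))
# rack boards in top: columns projected
for z,(x,y) in [(126,(549,235)),(126,(547,381)),(170,(548.5,308)),(170,(552,136))]: print(z,'expected m3',(proj(t,(x,y,z))[0]-110)*6,(proj(t,(x,y,z))[1]-170)*6)
# base from top: edges via contour line fits
h=cv2.cvtColor(t['img'],cv2.COLOR_RGB2HSV)
m=((h[:,:,0]<16)&(h[:,:,1]>130)).astype(np.uint8)
print([onz(t,*q,18)[:2].round(1).tolist() for q in [(327,171),(289,181)]])
# grey pin/head mask in top
W=t['img'][165:225,285:330].astype(int); sat=W.max(2)-W.min(2)
for r in range(13,38): print(r+165,''.join('#' if a<45 and b>110 else ('d' if b<75 and a<45 else '.') for a,b in zip(sat[r],W[r].max(1))))
E
```

```text
head top corner (array([ 579.97897698, -228.62518409,  161.09160279]), np.float64(0.616891945935664))
head top corner (array([ 572.84574927, -199.88984788,  163.08465644]), np.float64(3.189822162232329))
head top corner (array([ 540.43623153, -256.06651328,  153.52560761]), np.float64(2.89400577930132))
126 expected m3 320.98068101035597 140.68961178573034
126 expected m3 24.603315287076725 139.28714418290213
170 expected m3 140.77762997928403 134.00242809899083
170 expected m3 505.89451198353447 133.27903519075386
[[636.4, -262.6], [601.8, -140.6]]
178 ############............................####.
179 ########.................................##..
180 ####.........................................
181 ###..........................................
182 ###..........................................
183 ###..........................................
184 ###..................................#.......
185 ###.....#.......................#######......
186 ###....####..................#########.......
187 ####...####..................########........
188 ####....##...................########........
189 ####............................#####........
190 #####...........................######.......
191 #####...........................######.......
192 #####............................#####.......
193 ######...........................#####.......
194 ######...........................######......
195 ######............................####.......
196 ######...........................#......dd...
197 #######..............................d.ddd...
198 #######........................dd.dd..dddd...
199 #######........................dddddddddddd..
200 ########.......................ddd...........
201 ########........................d............
202 ########.....................................
```

>>> send_rows(
  increments=[0,0,-20,0,0,0],
  claw=0.3,
)

```text
t: 0.2
tool_pos: [157.5, -654.1, 246.6]
eef_rot: [-3.133, -0.001, 0.236]
wrist_force: [0.1, 0.2, -1.1]
gripper_width: 73.5
grip_force: 0.0
```

Run:
```python
from h import *
t=load('top0')
for n,q,z in [('pin',(319.7,192.2),150),('head',(318.5,186.3),163),('block',(321.5,198.6),155)]: print(n,onz(t,*q,z).round(1))
a=[157.719,-656.301,251.325,.2358]; b=[540,-260,300,.9]; c=[545.5,308,250,1.592]
print(plan(a,b),plan(b,c))
```

```text
pin [ 559.7 -218.9  150. ]
head [ 575.5 -213.3  163. ]
block [ 541.3 -223.4  155. ]
[464.287, -296.026, -48.675, 0.0, 0.0, -0.664] [448.349, -348.766, 50.0, 0.0, 0.0, -0.692]
```

>>> send_rows(
  increments=[464.3,-296,-48.7,0,0,-0.664,464.3,-296,-48.7,0,0,-0.664,464.3,-296,-48.7,0,0,-0.664,464.3,-296,-48.7,0,0,-0.664,464.3,-296,-48.7,0,0,-0.664,464.3,-296,-48.7,0,0,-0.664,464.3,-296,-48.7,0,0,-0.664,464.3,-296,-48.7,0,0,-0.664,464.3,-296,-48.7,0,0,-0.664,464.3,-296,-48.7,0,0,-0.664,464.3,-296,-48.7,0,0,-0.664,464.3,-296,-48.7,0,0,-0.664,464.3,-296,-48.7,0,0,-0.664,464.3,-296,-48.7,0,0,-0.664],
)

```text
t: 1.6
tool_pos: [539.4, -260.4, 299.3]
eef_rot: [-3.14, 0.001, 0.899]
wrist_force: [-0.7, -0.7, 0.3]
gripper_width: 59.5
grip_force: 0.0
```

>>> send_rows(
  increments=[448.3,-348.8,50,0,0,-0.692,448.3,-348.8,50,0,0,-0.692,448.3,-348.8,50,0,0,-0.692,448.3,-348.8,50,0,0,-0.692,448.3,-348.8,50,0,0,-0.692,448.3,-348.8,50,0,0,-0.692,448.3,-348.8,50,0,0,-0.692,448.3,-348.8,50,0,0,-0.692,448.3,-348.8,50,0,0,-0.692,448.3,-348.8,50,0,0,-0.692,448.3,-348.8,50,0,0,-0.692,448.3,-348.8,50,0,0,-0.692,448.3,-348.8,50,0,0,-0.692,448.3,-348.8,50,0,0,-0.692,448.3,-348.8,50,0,0,-0.692],
)

```text
t: 3.1
tool_pos: [546.1, 306.0, 250.1]
eef_rot: [-3.142, 0.001, 1.589]
wrist_force: [-0.3, -0.2, 0.4]
gripper_width: 59.8
grip_force: 0.0
```

>>> send_rows(
  increments=[0,0,40,0,0,0,0,0,80,0,0,0,0,0,114,0,0,0,0,0,114,0,0,0,0,0,114,0,0,0],
)

```text
t: 3.6
tool_pos: [546.1, 306.7, 136.5]
eef_rot: [-3.141, 0.0, 1.59]
wrist_force: [-0.6, -0.1, 0.1]
gripper_width: 60.0
grip_force: 0.0
```

Run:
```python
from h import *
s=snap('scene','s1');t=snap('top','t1'); st=telemetry.get_state(); print(st['tool_pos'],st['wrist_force'])
r=lambda im,x0,x1,y0,y1,w,h:cv2.resize(im[y0:y1,x0:x1,::-1],(w,h),interpolation=cv2.INTER_CUBIC)
cv2.imwrite('pics/m4.png',np.vstack([r(s['img'],340,440,165,230,600,390),r(t['img'],100,200,175,210,600,210)]))
```

```text
[547.57190238 307.86466375 139.23087122] [-1.12327177  0.40428     0.00377184]
```

View pics/m4.png

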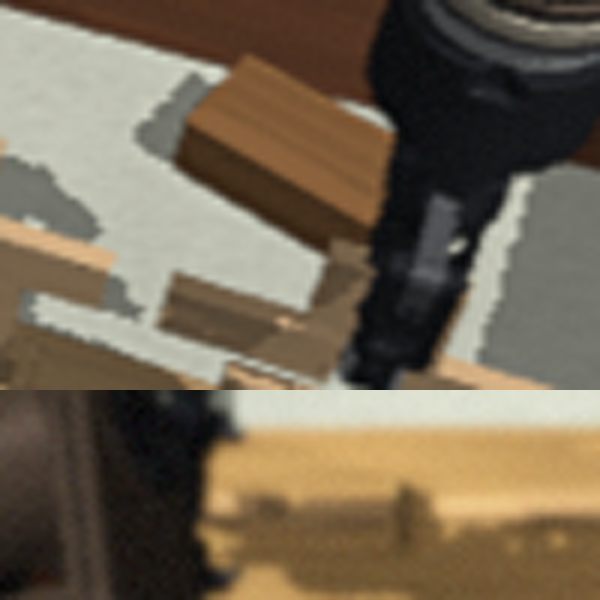

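The fingers straddle the slotted board's tab (finger at about (410, 260) in the scene crop). Closing now.

>>> send_rows(
  increments=[0,0,0,0,0,0,0,0,0,0,0,0,0,0,0,0,0,0,0,0,0,0,0,0,0,0,0,0,0,0,0,0,0,0,0,0,0,0,0,0,0,0,0,0,0,0,0,0],
  claw=1,
  force=50,
)

```text
t: 4.5
tool_pos: [546.2, 308.3, 137.1]
eef_rot: [3.14, -0.001, 1.592]
wrist_force: [0.4, 0.1, 5.1]
gripper_width: 9.6
grip_force: 49.7
```

>>> send_rows(
  increments=[0,0,-10,0,0,0,0,0,-30,0,0,0,0,0,-60,0,0,0,0,0,-100,0,0,0,0,0,-140,0,0,0,0,0,-175,0,0,0,0,0,-200,0,0,0,0,0,-204,0,0,0,0,0,-204,0,0,0],
)

```text
t: 5.4
tool_pos: [545.2, 307.8, 339.4]
eef_rot: [-3.141, 0.0, 1.592]
wrist_force: [-0.3, 0.3, -2.3]
gripper_width: 9.7
grip_force: 49.5
```

Run:
```python
from h import *
print(telemetry.get_state()['gripper_width'])
print(plan([545.5,308,340,1.592],[543,-158.5,340,1.855]), plan([545.5,308,340,1.592],[543,-158.5,215,1.855]))
```

```text
9.678993646611353
[-466.342, -12.39, -0.0, 0.0, 0.0, -0.263] [-466.342, -12.39, 125.0, 0.0, 0.0, -0.263]
```

Lifted; the board weighs about 2.3 N. Next I'll carry it above the stand, with graded rows.

>>> send_rows(
  increments=[-15,0,0,0,0,0,-45,0,0,0,0,-0.02,-85,0,0,0,0,-0.04,-125,0,0,0,0,-0.06,-165,0,0,0,0,-0.08,-205,0,0,0,0,-0.11,-245,0,0,0,0,-0.14,-285,-4,0,0,0,-0.17,-325,-7,0,0,0,-0.2,-365,-10,0,0,0,-0.23,-400,-12.4,0,0,0,-0.263,-430,-12.4,0,0,0,-0.263,-452,-12.4,0,0,0,-0.263,-463,-12.4,20,0,0,-0.263,-466.3,-12.4,50,0,0,-0.263,-466.3,-12.4,85,0,0,-0.263,-466.3,-12.4,112,0,0,-0.263,-466.3,-12.4,122,0,0,-0.263,-466.3,-12.4,125,0,0,-0.263,-466.3,-12.4,125,0,0,-0.263],
)

```text
t: 7.4
tool_pos: [542.8, -158.8, 215.0]
eef_rot: [-3.141, -0.0, 1.855]
wrist_force: [-0.2, -0.3, -1.2]
gripper_width: 9.5
grip_force: 49.4
```

Run:
```python
from h import *
s=snap('scene','s2');t=snap('top','t2'); st=telemetry.get_state(); print(st['tool_pos'],st['eef_rot'],st['wrist_force'],st['torque'])
r=lambda im,x0,x1,y0,y1,w,h:cv2.resize(im[y0:y1,x0:x1,::-1],(w,h),interpolation=cv2.INTER_CUBIC)
cv2.imwrite('pics/m5.png',np.hstack([r(s['img'],160,240,100,200,480,600),r(t['img'],280,333,145,245,318,600)]))
```

```text
[ 543.75676406 -159.01061443  216.81925631] [3.13949581e+00 2.08532696e-03 1.85487827e+00] [ 0.36438351 -0.15444842 -1.84537295] [ 0.01433792 -0.00781477  0.01945521]
```

View pics/m5.png

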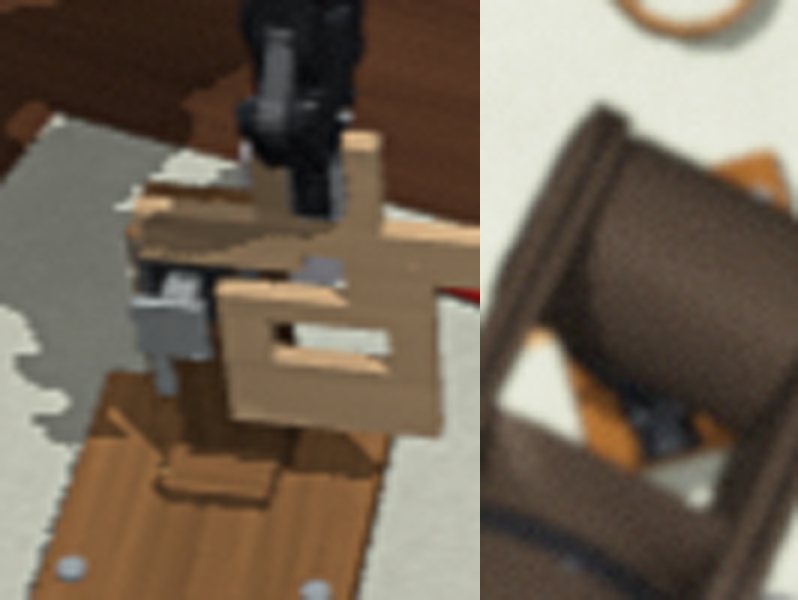

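Run:
```python
from h import *
s=load('s2'); X=np.array([.96,.281,0]);Y=np.array([-.281,.96,0]);Z=np.array([0,0,1.])
P=lambda p:((np.array(proj(s,p))-[160,100])*6+2.5).round(0)
c=np.array([543,-158.5,215-126+0.])  # board bottom centre
for n,x,y,z in [('lip bot',5,-75,91),('lip top',5,-75,116),('panel upper-left',5,-45,75),('panel low-left',5,-45,0),('panel low-right',5,45,0),('right tabside',5,25,160),('notch ceiling R',5,8.5,101)]: print(n,P(c+x*X+y*Y+z*Z))
p=np.array([560.4,-218,0])
for n,x,y,z in [('head TL',17,-15,162),('head TR',17,15,162),('head BL',17,-15,132),('head BR',17,15,132)]: print(n,P(p+x*X+y*Y+z*Z))
V=cv2.cvtColor(s['img'],cv2.COLOR_RGB2GRAY)
print(V[148:170,182:196])
```

```text
lip bot [142. 253.]
lip top [134. 207.]
panel upper-left [219. 288.]
panel low-left [236. 414.]
panel low-right [443. 434.]
right tabside [377. 145.]
notch ceiling R [344. 254.]
head TL [135. 305.]
head TR [208. 312.]
head BL [144. 356.]
head BR [215. 363.]
[[ 91  68  55  39  51 124 153 152 153 152 115  60  28  58]
 [125 128 111  91  94 132 135 141 151 143 108  64  32  39]
 [145 163 168 173 167 161 160 154 160 148 132 110  61  30]
 [ 95  93  93  90  86  87  96 100 112 125 132 111  58  29]
 [ 85  84  85  84  84  85  87  88  88  91  92  90  58  29]
 [ 94  87  86  89  88  89  90  89  88  88  89  91  65  36]
 [105  91  88  88  87  89  90  89  89  89  90  93  72  44]
 [106  92  88  86  88  89  90  90  88  89  90  92  75  47]
 [106  92  87  87  87  88  90  89  88  91  90  88  70  45]
 [104  89  87  87  87  88  89  90  90  89  90  89  77  50]
 [107  96  84  86  87  87  87  88  89  89  93  92  86  62]
 [116 113  83  77  87  82  70  73  76  79 105 104  84  59]
 [117 116  95  85  91  89  64  44  41  40  48  51  44  41]
 [115 114  94  81  88  90  72  48  40  38  38  44  43  42]
 [ 73  74  63  62  82  92  85  61  41  38  42  44  43  41]
 [ 64  62  55  67  87  93  90  65  41  42  43  46  45  43]
 [ 64  62  62  62  81  92  89  66  40  41  41  43  44  40]
 [ 64  62  63  61  72  79  81  61  42  40  41  42  44  44]
 [ 62  64  64  57  58  52  55  50  41  42  42  44  47  42]
 [ 62  64  65  56  58  60  61  51  42  42  40  41  48  44]
 [ 62  63  66  59  60  63  63  53  44  42  40  42  45  44]
 [ 61  64  64  62  64  65  63  62  51  42  41  41  44  44]]
```

>>> send_rows(
  increments=[0,0,5,0,0,0,0,0,12,0,0,0,0,0,16,0,0,0,0,0,16,0,0,0,0,0,16,0,0,0],
)

```text
t: 8.0
tool_pos: [542.9, -158.4, 198.8]
eef_rot: [-3.141, -0.0, 1.855]
wrist_force: [-0.2, 0.1, -1.6]
gripper_width: 9.3
grip_force: 49.4
```

>>> send_rows(
  increments=[0,0,1,0,0,0,0,0,2,0,0,0,0,0,2,0,0,0],
)

```text
t: 8.3
tool_pos: [542.9, -158.5, 197.0]
eef_rot: [-3.142, -0.0, 1.855]
wrist_force: [-0.2, -0.6, -1.8]
gripper_width: 9.3
grip_force: 49.4
```

>>> send_rows(
  increments=[0,0,1,0,0,0,0,0,2,0,0,0,0,0,2,0,0,0],
)

```text
t: 8.6
tool_pos: [543.1, -158.5, 195.4]
eef_rot: [3.141, 0.0, 1.855]
wrist_force: [-1.0, 0.8, -0.4]
gripper_width: 9.3
grip_force: 49.7
```

>>> send_rows(
  increments=[0,0,0.5,0,0,0,0,0,1,0,0,0,0,0,1,0,0,0],
)

```text
t: 8.9
tool_pos: [543.2, -158.4, 195.3]
eef_rot: [3.141, 0.0, 1.855]
wrist_force: [-2.6, 2.3, 5.5]
gripper_width: 9.0
grip_force: 50.5
```

Run:
```python
from h import *
for i in range(6):
    cams.camera('top'); st=telemetry.get_state(); print(st['tool_pos'].round(1),st['wrist_force'].round(1),st['torque'].round(3))
```

```text
[ 543.2 -158.4  195.2] [-2.9  3.   5.5] [ 0.213  0.409 -0.082]
[ 543.2 -158.4  195.3] [-3.4  2.6  5.1] [ 0.189  0.444 -0.13 ]
[ 543.2 -158.4  195.2] [-2.1  2.9  5.1] [ 0.157  0.455 -0.12 ]
[ 543.2 -158.4  195.3] [-1.8  3.1  5.5] [ 0.169  0.453 -0.079]
[ 543.2 -158.4  195.2] [-2.7  3.   5.2] [ 0.191  0.451 -0.123]
[ 543.2 -158.4  195.2] [-2.5  2.8  6.5] [ 0.162  0.434 -0.125]
```

Run:
```python
from h import *
s=snap('scene','s3')
r=lambda im,x0,x1,y0,y1,w,h:cv2.resize(im[y0:y1,x0:x1,::-1],(w,h),interpolation=cv2.INTER_CUBIC)
cv2.imwrite('pics/m6.png',r(s['img'],172,222,130,167,800,592))
```

```text
(no output)
```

View pics/m6.png

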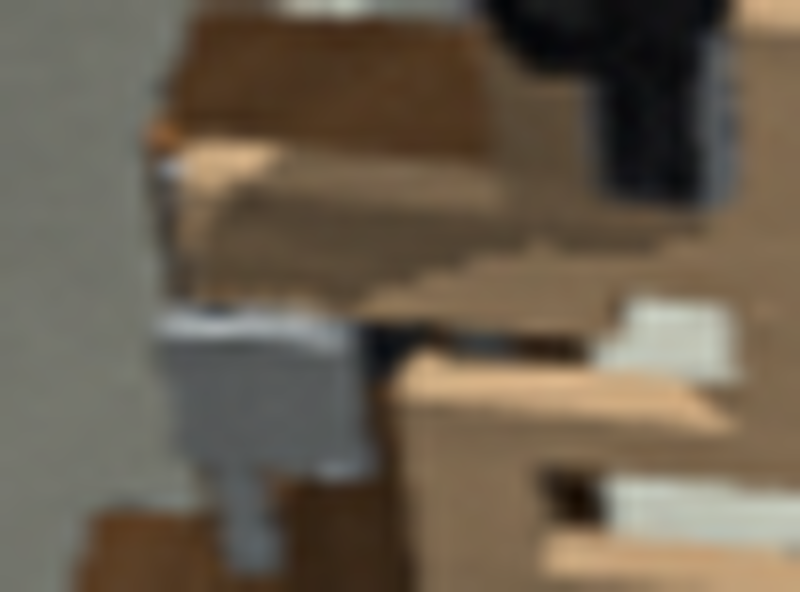

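The lip rests on the pin: its lower edge meets the head's rear top edge at about (250, 310), the head's top strip is fully visible and there is no gap. Contact is at TCP z ≈ 195.4. I'll raise 3 mm and slide.

>>> send_rows(
  increments=[0,0,-2,0,0,0,0,0,-4.3,0,0,0,0,0,-4.3,0,0,0,0,0,-4.3,0,0,0],
)

```text
t: 9.65
tool_pos: [542.8, -158.5, 197.8]
eef_rot: [-3.141, -0.0, 1.855]
wrist_force: [-0.3, -0.2, -1.6]
gripper_width: 9.0
grip_force: 49.4
```

>>> send_rows(
  increments=[-3,0,0,0,0,0,-7,0,0,0,0,0,-11,0,0,0,0,0,-15,0,0,0,0,0,-18,0,0,0,0,0,-20,0,0,0,0,0,-20,0,0,0,0,0],
)

```text
t: 10.35
tool_pos: [548.6, -178.0, 198.3]
eef_rot: [-3.142, 0.0, 1.855]
wrist_force: [0.3, 0.3, -2.3]
gripper_width: 9.5
grip_force: 49.4
```

>>> send_rows(
  increments=[-3,0,0,0,0,0,-7,0,0,0,0,0,-11,0,0,0,0,0,-15,0,0,0,0,0,-18,0,0,0,0,0,-20,0,0,0,0,0,-20,0,0,0,0,0],
)

```text
t: 11.05
tool_pos: [554.2, -197.2, 198.3]
eef_rot: [-3.142, -0.0, 1.854]
wrist_force: [0.2, 0.8, -2.3]
gripper_width: 9.0
grip_force: 49.4
```

>>> send_rows(
  increments=[-3,0,0,0,0,0,-6,0,0,0,0,0,-9,0,0,0,0,0,-12,0,0,0,0,0,-15,0,0,0,0,0,-17,0,0,0,0,0,-17,0,0,0,0,0],
)

```text
t: 11.75
tool_pos: [559.0, -213.6, 198.3]
eef_rot: [3.142, 0.0, 1.854]
wrist_force: [0.6, 1.0, -2.0]
gripper_width: 9.3
grip_force: 49.4
```

>>> send_rows(
  increments=[-1,0,0,0,0,0,-2,0,0,0,0,0,-2,0,0,0,0,0],
)

```text
t: 12.05
tool_pos: [559.5, -215.2, 198.3]
eef_rot: [3.142, 0.0, 1.855]
wrist_force: [0.4, 0.3, -1.5]
gripper_width: 9.5
grip_force: 49.4
```

>>> send_rows(
  increments=[-1,0,0,0,0,0,-2,0,0,0,0,0,-2,0,0,0,0,0],
)

```text
t: 12.35
tool_pos: [560.1, -217.2, 198.3]
eef_rot: [3.142, 0.0, 1.855]
wrist_force: [-0.3, 0.2, -1.8]
gripper_width: 9.3
grip_force: 49.4
```

At −61 with no contact yet, so I'll feel for the slot's end wall.

>>> send_rows(
  increments=[-1,0,0,0,0,0,-2,0,0,0,0,0,-2,0,0,0,0,0],
)

```text
t: 12.65
tool_pos: [560.7, -219.1, 198.4]
eef_rot: [3.142, 0.0, 1.855]
wrist_force: [0.3, 0.3, -2.1]
gripper_width: 9.7
grip_force: 49.4
```

>>> send_rows(
  increments=[-1,0,0,0,0,0,-1,0,0,0,0,0],
)

```text
t: 12.85
tool_pos: [560.9, -220.0, 198.3]
eef_rot: [3.142, 0.0, 1.855]
wrist_force: [0.9, 0.0, -2.5]
gripper_width: 9.4
grip_force: 49.4
```

>>> send_rows(
  increments=[-1,0,0,0,0,0,-1,0,0,0,0,0],
)

```text
t: 13.05
tool_pos: [561.1, -220.4, 198.3]
eef_rot: [-3.141, -0.002, 1.855]
wrist_force: [-0.4, 1.2, -0.9]
gripper_width: 9.7
grip_force: 49.6
```

>>> send_rows(
  increments=[-1,0,0,0,0,0,-1,0,0,0,0,0],
)

```text
t: 13.25
tool_pos: [561.2, -220.7, 198.2]
eef_rot: [-3.141, -0.003, 1.855]
wrist_force: [-0.8, 4.2, 0.5]
gripper_width: 9.5
grip_force: 49.7
```

>>> send_rows(
  increments=[2,0,0,0,0,0,4,0,0,0,0,0,4,0,0,0,0,0],
)

```text
t: 13.55
tool_pos: [560.5, -218.5, 198.4]
eef_rot: [3.141, 0.002, 1.855]
wrist_force: [0.2, 0.4, -1.9]
gripper_width: 9.5
grip_force: 49.5
```

>>> send_rows(
  increments=[0,0,2,0,0,0,0,0,4,0,0,0,0,0,5,0,0,0,0,0,5,0,0,0],
)

```text
t: 13.95
tool_pos: [560.2, -218.1, 192.9]
eef_rot: [-3.141, -0.0, 1.855]
wrist_force: [-0.1, -0.4, -1.9]
gripper_width: 9.3
grip_force: 49.5
```

>>> send_rows(
  increments=[0,0,2,0,0,0,0,0,4,0,0,0,0,0,5,0,0,0,0,0,5,0,0,0],
)

```text
t: 14.35
tool_pos: [560.2, -217.9, 188.0]
eef_rot: [-3.141, -0.0, 1.855]
wrist_force: [0.5, -0.1, -2.8]
gripper_width: 9.6
grip_force: 49.5
```

>>> send_rows(
  increments=[0,0,1,0,0,0,0,0,2,0,0,0,0,0,2,0,0,0],
)

```text
t: 14.65
tool_pos: [560.3, -217.9, 186.2]
eef_rot: [-3.141, -0.0, 1.855]
wrist_force: [-0.3, -0.3, -1.8]
gripper_width: 9.3
grip_force: 49.5
```

The notch is going over the pin with no contact on the slot edge. Now fine steps.

>>> send_rows(
  increments=[0,0,0.5,0,0,0,0,0,0.5,0,0,0,0,0,1,0,0,0,0,0,1,0,0,0],
)

```text
t: 15.05
tool_pos: [560.4, -218.1, 185.6]
eef_rot: [3.141, 0.0, 1.855]
wrist_force: [-0.4, -0.2, -1.5]
gripper_width: 9.6
grip_force: 49.6
```

>>> send_rows(
  increments=[0,0,0.5,0,0,0,0,0,0.5,0,0,0],
)

```text
t: 15.25
tool_pos: [560.5, -218.1, 185.5]
eef_rot: [3.141, 0.0, 1.855]
wrist_force: [-1.0, 0.5, 2.1]
gripper_width: 9.0
grip_force: 50.0
```

>>> send_rows(
  increments=[0,0,0,0,0,0,0,0,0,0,0,0,0,0,0,0,0,0],
  claw=1,
  force=20,
)

```text
t: 15.55
tool_pos: [560.5, -218.1, 185.5]
eef_rot: [3.141, 0.0, 1.855]
wrist_force: [-2.1, 0.5, 3.7]
gripper_width: 9.0
grip_force: 50.4
```

>>> send_rows(
  increments=[0,0,0,0,0,0,0,0,0,0,0,0,0,0,0,0,0,0,0,0,0,0,0,0,0,0,0,0,0,0],
  claw=0.6,
)

```text
t: 16.05
tool_pos: [560.3, -218.0, 184.6]
eef_rot: [-3.142, -0.0, 1.855]
wrist_force: [-0.2, 0.5, -0.4]
gripper_width: 34.2
grip_force: 0.0
```

Run:
```python
from h import *
s=snap('scene','s4')
r=lambda im,x0,x1,y0,y1,w,h:cv2.resize(im[y0:y1,x0:x1,::-1],(w,h),interpolation=cv2.INTER_CUBIC)
cv2.imwrite('pics/m7.png',r(s['img'],150,250,100,175,800,600))
```

```text
(no output)
```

View pics/m7.png

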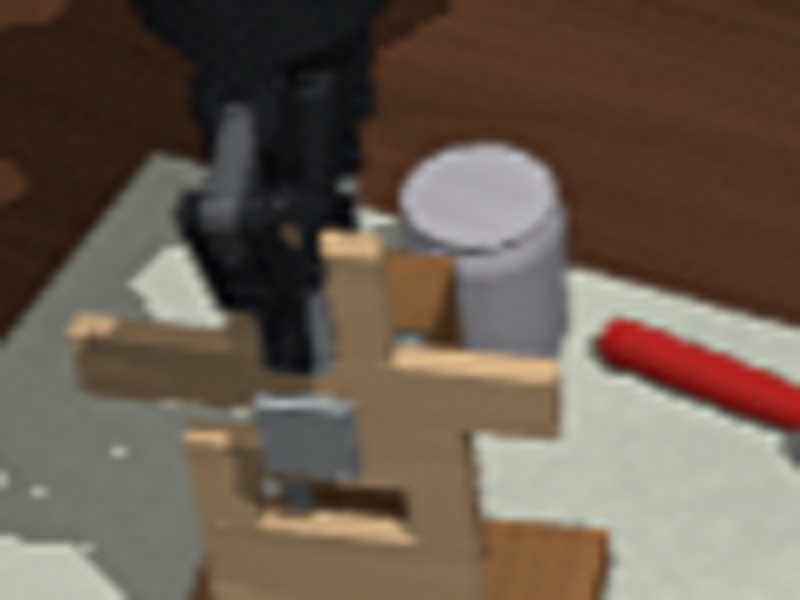

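The board hangs behind the head (head at (305, 435)), square and level, and the fingers are clear of it. I'll retreat straight up.

>>> send_rows(
  increments=[0,0,-5,0,0,0,0,0,-15,0,0,0,0,0,-35,0,0,0,0,0,-65,0,0,0,0,0,-100,0,0,0,0,0,-130,0,0,0,0,0,-150,0,0,0,0,0,-150,0,0,0,0,0,-150,0,0,0,0,0,-150,0,0,0],
)

```text
t: 17.1
tool_pos: [559.7, -217.6, 332.9]
eef_rot: [-3.139, -0.002, 1.855]
wrist_force: [0.4, 0.1, -1.3]
gripper_width: 34.2
grip_force: 0.0
```

Run:
```python
from h import *
a=snap('scene','s5')
for i in range(8): b=snap('scene','s6')
A,B=[c['img'][100:200,150:250].astype(int) for c in (a,b)]; print(np.abs(A-B).mean(),np.abs(A-B).max())
cv2.imwrite('pics/m8.png',cv2.resize(b['img'][80:200,130:290,::-1],(800,600),interpolation=cv2.INTER_CUBIC))
```

```text
0.8420666666666666 52
```

View pics/m8.png

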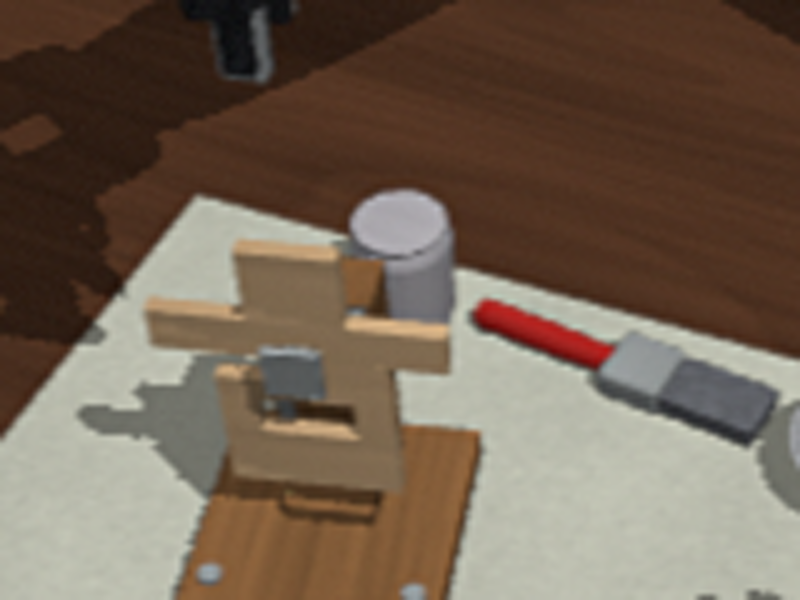

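The board hangs upright on the pin (head at (292, 372)), with its notch seated, and the gripper is well clear.

```bash
python3 -c "
from h import *
print(order.sign_off())"
```

```text
the job is handed in; nothing more can be done
None
```

The slotted board hangs on the drying-stand pin by its notch, upright in the last picture and released with the gripper well clear; the other board was left in the rack, and the job is handed in (the sign-off returned no verdict).

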